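# Close the lens carrying case

### The job

A glass lens panel is packed in its carrying case: with the lid still open, swing the keeper bar round on its pivot until it lies straight across the lens and its tip points at the groove in the wooden rest block. Then swing the lid over, without slamming it, and press it down at the front until it snaps past its spring catch and stays fully shut. Leave the lens in its cradle and do not disturb the jar, scraper and brush beside the case.

Things in the scene. Friction and masses are not known exactly. Their poses are not given: they have to be found in the camera images.
- case: dark hard-shell carrying case, fixed to the table, 160 mm (its x) by 200 mm (its y), rim 70 mm above the table, walls 5 mm. Origin: centre of underside; its -x side is the front and faces roughly to the robot's left, its +x side carries the lid hinge. Inside: keeper's pivot post near the -y side, a wooden rest block with an 18 mm wide groove near the +y side.
- lid (a joint): angle (rad) of the lid: 0 fully shut, 1.57 upright, opens to 1.75. Dark shell with aluminium corners, 160 mm deep, 200 wide, 42 tall, open underneath; a steel tongue 44 mm wide projects 15 mm at the middle of its front. Stiff hinge: it stays where left. Coming down it meets a spring catch at about 0.08 rad (front edge 13 mm up); 10 to 12 N down at the front edge takes it past, to 0.
- lid_hinge (a point): point in the middle of the lid's hinge line, at the middle of the case's +x rim, 70 mm above the table; the hinge line is the case's y axis.
- lid_edge (a point): point on the outer face (the top when shut) of the lid, in the middle, 5 mm from its front edge: 155 mm from the hinge line along the lid and 42 mm out from it. z axis points out of that face (up when shut); x axis points along the lid towards the hinge. When the lid is shut it lies 112 mm above the table.
- keeper (a joint): angle (rad) of the keeper bar about its upright pivot: 0 when it lies straight across the lens along the case's +y with its tip at the groove; grows anticlockwise seen from above, 1.57 points to the front (case -x) over the front wall, where it would block the lid. Range -0.7 to 2.0, it can be pushed past 0; it stays where it is left.
- keeper_pivot (a point): the keeper bar's pivot, at the bar's underside, 73 mm above the table. The bar is aluminium, 18 mm wide, 10 mm thick, and reaches 110 mm from the pivot to its tip.
- keeper_knob (a point): centre of the top of the black upright knob near the keeper bar's tip, 95 mm from the pivot: a cylinder 20 mm across standing 22 mm above the bar, its top 105 mm above the table.
- home_mark (a point): centre of the groove in the rest block in the case, 70 mm above the table, 138 mm from the pivot: the keeper's tip must point at it.
- lens: lens panel: brass tray with ribbed greenish glass, 122 x 64 x 41 mm, 0.6 kg, lying loose in a foam cradle in the case (long side along the case's x). Origin: centre of its underside, 20 mm above the table.
- jar: bystander: jar 68 mm across, 75 mm high, standing to the hinge side (+x) of the case; origin centre of underside.
- scraper: bystander: scraper with wooden handle, 200 mm long, lying on the front (-x) side of the case; origin at the middle of its underside.
- brush: bystander: brush with black bristles, 190 mm long, lying on the +y side of the case; origin at the middle of its underside.
Things that resemble listed ones, but are neither listed nor needed, are in the scene too. There is more than one size of the lens; the one meant has the size given above.

How it is judged:
By the outcome, as a careful person would: the job done as asked, in the order asked, and still so for the second after the job is handed in, with the robot touching nothing.
It also fails if it takes over 58 s, if anything falls off the work surface, if the arm or the gripper's body presses on something with over 40 N, if the wrist force passes 120 N, or if a joint passes its speed limit or range.

### The arm

A 6-joint arm with a two-finger parallel gripper is mounted at the origin on the work surface. World frame = base frame: x ahead of the robot, y to its left, z up, the work surface at z = 0. Lengths are in m, angles in rad, forces in N, time in s.
With the tool pointing down it reaches from about 0.25 to 0.725 m from the base axis. Payload 4 kg.
Tool frame: the origin (TCP) lies at the very end of the fingers, on their centre line; the grasp point (between the pads) lies 19 mm behind it; z points along the fingers, y is the line along which they close (so a half turn about z gives the same grasp; the last joint's range is limited). The gripper opens to 85 mm and grips with 20 to 120 N. Pads are 22 mm wide; open, the fingers measure 114 mm over their backs; the gripper's body (76 mm by 85 mm) begins 54 mm behind the grasp point. The pads swing forward as they close: fully open they stand 13 mm farther back than shut.
Start: joints at [1.125, 0.241, 0.005, 1.335, 0, 1.571], TCP at [0.216, 0.451, 0.231] pointing down, gripper open.
Joint ranges: [-2.72, 2.72], [-1.05, 1.87], [-1.09, 1.28], [-1.99, 2.15], [-1.42, 1.44], [-3.14, 3.14]. Speed limits (rad/s): [2.79, 2.79, 3.14, 3.14, 3.14, 3.14].

### API

Orientations are given as a unit quaternion [x, y, z, w].
In Python, from workcell import * gives the robot as it stands. The module is installed in compiled form; this text tells all that it offers.
- The arm moves only by the tool send_rows, never from a script. Its argument "steps" is text: rows parted by semicolons, each of 7 numbers parted by spaces: the opening, from -1 (shut) to 1 (fully open), then the shift along the world's x, y, z in m, then the turn, a rotation vector about the world's x, y, z in rad. A call has exactly 5 rows; each row shifts and turns the commanded pose from where the row before left it; what a row does not reach is not made up. A row lasts 1/12 s, in which the tool goes at most 41.7 mm and 7.16 degrees, less where a joint would pass 70% of its speed; a pose out of reach is approached as far as the arm can. A call is refused whole if a number of a shift passes 0.0417 or a number of a turn 0.125, either way. A call with a gripper value outside its range is refused whole. The fingers move at their own pace and stop on an object; the grip force is fixed at half the most. Time passes only in rows, so rows that do not move let the fingers close, or fill a call up. It gives the time, the measured TCP pose, the force, the opening and the grip force at its end, in the units of the state.
- get_obs(): the state, without advancing time (a new reading comes with each control period).
- camera(name): name is "scene" or "top"; returns a dict with "frame" (400x640x3 uint8, red, green, blue), "range_z" (400x640 float32, m along the optical axis (not along the pixel's ray), 0 where there is no reading), "camera_matrix" (3x3 intrinsics, pixels), "k1" (the pictures are not rectified: a ray, as slopes to the right and down, at radius r is drawn at 1 + k1 r^2 times it, then the intrinsics apply), "extrinsics" (4x4, takes a point from world to camera coordinates). Camera axes: x right, y down, z forward; pixel columns grow to the right and rows downward; lengths in m; the calibration is good to about 2 mm. A picture is of the moment at which its call begins.
- job_done(): hands the job in; it is judged then, once.
The state is a dict: "clock": time; "joint_pos": joint angles; "joint_vel": joint speeds; "tau": joint torques, N m; "eef_pos": TCP position; "tool_rot": TCP orientation; "ft_force": force on the tool from outside, world axes, zero at the start; "ft_torque": the same for the moment, N m; "grip_width": finger opening in m; "grasp_force": force on a finger pad.
Only numpy, scipy, OpenCV 4.12 (cv2) and the standard library are available. Lean on these libraries where they do the work, as an engineer would, in place of code of your own. Each camera call takes 0.05 s, during which the arm holds its last target. There are 200 camera calls.

## Working session

There is one attempt and no reset: what is moved stays moved. The work goes in short steps, Python scripts to look and compute and a tool call to move; the robot and the scene stay as the last step left them, time stands still between calls to the robot, and variables do not carry over. Pictures are saved under pics/ and viewed, at most 10 in all, crops included, and the job is handed in when it is done.

Besides the shell and the picture viewer there is one more tool, called after "Emit:" as name(argument=value, ...), one argument or row to a line, values as JSON. send_rows: Moves the arm, as the interface text tells. Its arguments: {"type":"object","properties":{"steps":{"type":"string"}},"required":["steps"]}

```bash
mkdir -p pics; cat > h.py <<'E'
from workcell import *
import numpy as np, cv2
def pts(c):
    K=c["camera_matrix"];z=c["range_z"]
    u,v=np.meshgrid(np.arange(640),np.arange(400))
    x,y=rays(c,u,v)
    P=np.stack([x*z,y*z,z],-1); E=c["extrinsics"]
    return (P-E[:3,3])@E[:3,:3]
def rays(c,u,v):
    K=c["camera_matrix"];k=c["k1"]
    xd=(np.asarray(u,float)-K[0,2])/K[0,0];yd=(np.asarray(v,float)-K[1,2])/K[1,1]
    x,y=xd.copy(),yd.copy()
    for _ in range(15):
        f=1+k*(x*x+y*y);x=xd/f;y=yd/f
    return x,y
def onz(c,u,v,h):
    x,y=rays(c,u,v);E=c["extrinsics"];R=E[:3,:3]
    o=-R.T@E[:3,3];d=np.stack([x,y,np.ones_like(x)],-1)@R
    return o+d*((h-o[2])/d[...,2])[...,None]
def save(c,n,crop=None,s=1):
    f=c["frame"][:,:,::-1]
    if crop: a,b,e,d=crop;f=f[b:d,a:e]
    cv2.imwrite("pics/"+n,cv2.resize(f,None,fx=s,fy=s,interpolation=cv2.INTER_CUBIC))
E
python3 - <<'E'
from h import *
for n in("top","scene"):
    c=camera(n);save(c,n+"1.png",s=1.25);np.savez(n+"1.npz",**c)
    E=c["extrinsics"];print(n,-E[:3,:3].T@E[:3,3],c["k1"],E[:3,:3].round(2).tolist())
print(get_obs())
E
```

```text
top [0.34415119 0.05660059 1.24631144] -0.0431553289008656 [[-0.01, -1.0, -0.02], [-0.98, 0.01, -0.18], [0.18, 0.02, -0.98]]
scene [1.1318288  0.35588667 0.9876873 ] 0.021227973816560015 [[-0.41, 0.91, -0.0], [0.73, 0.32, -0.6], [-0.54, -0.24, -0.8]]
{'clock': 0.1, 'joint_pos': array([1.12501204e+00, 2.41359752e-01, 3.87917704e-03, 1.33520269e+00,
       1.58660573e-05, 1.57081506e+00]), 'joint_vel': array([ 0.00026608, -0.00179988,  0.00269078, -0.00036464,  0.00082923,
        0.00114733]), 'tau': array([-5.33364455e-04, -3.73136258e+01,  2.53010488e+01,  1.07879861e-02,
       -1.57886683e-05,  5.35534284e-08]), 'eef_pos': array([0.21533826, 0.45063576, 0.23049865]), 'tool_rot': array([ 2.21060186e-01,  9.75259711e-01, -9.18378847e-04, -2.16283251e-04]), 'ft_force': array([-0.27621705,  0.08477528,  0.46258308]), 'ft_torque': array([-0.02903393, -0.02629204, -0.02326269]), 'grasp_force': 0.0, 'grip_width': 0.0856881444827761}
```

View pics/top1.png

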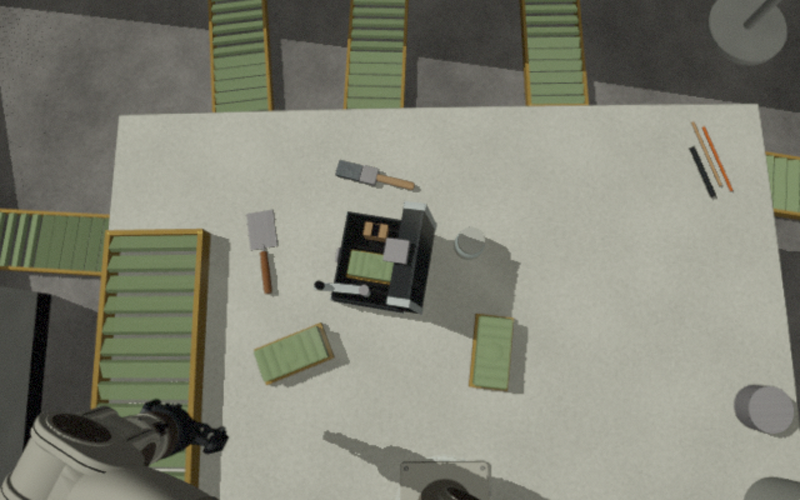

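View pics/scene1.png

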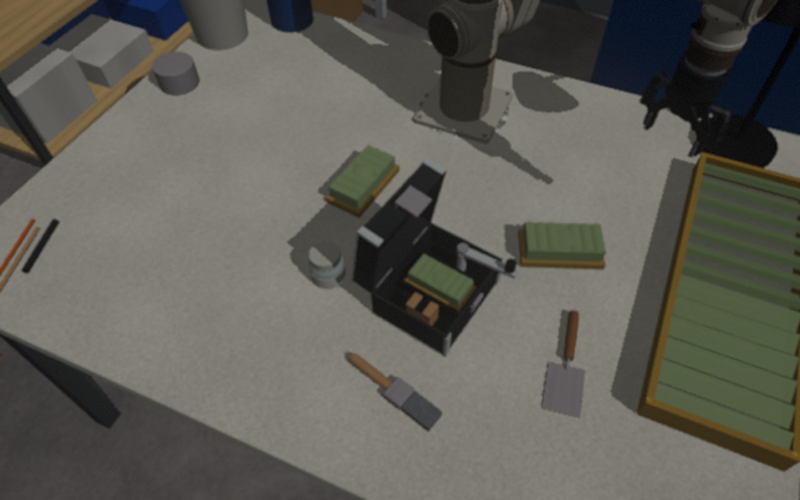

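The top view shows the case around (385,260) with its front facing image-left. The keeper knob is at (319,285), its pivot at about (363,290), the groove at (375,231) and the lid is open on the right. Lens-like candidates are in the case (370,266), loose at (292,353) and (492,352), and the big crate (150,330). The one in the case fits, since it lies in the cradle with its long side along the case's x. I'll confirm it in an enlarged crop.

```bash
python3 - <<'E'
from h import *
t=dict(np.load("top1.npz"));s=dict(np.load("scene1.npz"))
a=t["frame"][155:260,235:375,::-1];b=s["frame"][125:290,270:425,::-1]
a=cv2.resize(a,(400,300),interpolation=cv2.INTER_CUBIC);b=cv2.resize(b,(400,int(165*400/155)),interpolation=cv2.INTER_CUBIC)
im=np.zeros((430,800,3),np.uint8);im[:300,:400]=a;im[:425,400:]=b[:425]
im=np.clip(im*1.8,0,255).astype(np.uint8);cv2.imwrite("pics/crop1.png",im)
for n,c in(("top",t),("scene",s)):
    P=pts(c);
    for (u,v) in ([(255,228),(292,232),(310,233),(295,215),(300,185),(268,248),(330,170),(320,240),(317,200),(233,336)] if n=="top" else [(408,213),(370,205),(350,225),(330,160),(345,135),(290,188),(355,276)]):
        print(n,u,v,P[v,u].round(3))
E
```

```text
top 255 228 [0.474 0.264 0.108]
top 292 232 [0.465 0.167 0.085]
top 310 233 [0.468 0.122 0.019]
top 295 215 [0.514 0.161 0.059]
top 300 185 [0.599 0.147 0.063]
top 268 248 [0.428 0.244 0.   ]
top 330 170 [0.598 0.062 0.231]
top 320 240 [0.43  0.087 0.233]
top 317 200 [0.522 0.093 0.247]
top 233 336 [0.183 0.34  0.001]
scene 408 213 [0.485 0.266 0.105]
scene 370 205 [0.473 0.173 0.068]
scene 350 225 [0.535 0.149 0.054]
scene 330 160 [0.524 0.092 0.243]
scene 345 135 [0.438 0.09  0.234]
scene 290 188 [0.614 0.045 0.231]
scene 355 276 [0.647 0.207 0.043]
```

View pics/crop1.png

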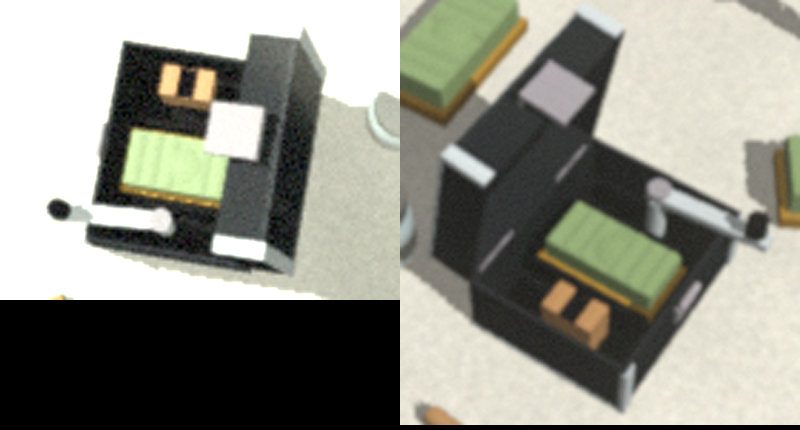

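```bash
python3 - <<'E'
from h import *
t=dict(np.load("top1.npz"));s=dict(np.load("scene1.npz"))
for n,c in(("top",t),("scene",s)):
    P=pts(c);f=c["frame"];hsv=cv2.cvtColor(f,cv2.COLOR_RGB2HSV);X,Y,Z=np.moveaxis(P,-1,0)
    roi=(X>.4)&(X<.68)&(Y>0)&(Y<.3)&(c["range_z"]>0)
    m=roi&(hsv[...,2]<70)&(Z>.085)&(Z<.12)&(Y>.235)
    print(n,"knob",m.sum(),np.median(P[m&(Z>.098)],0).round(4),P[m].min(0).round(3),P[m].max(0).round(3))
    vv,uu=np.nonzero(m);print("  knob ray z=.105",onz(c,uu.mean(),vv.mean(),.1 if n=='top' else .095).round(4))
    m=roi&(hsv[...,0]<18)&(hsv[...,1]>90)&(hsv[...,2]>60)&(X>.56)
    vv,uu=np.nonzero(m);print("wood",m.sum(),P[m].mean(0).round(4),np.percentile(P[m],[2,98],axis=0).round(3).tolist())
    # each top by components
    m2=(m&(Z>.06)).astype(np.uint8);k,l,st,ce=cv2.connectedComponentsWithStats(m2)
    for i in range(1,k):
        if st[i,4]>8: print("  comp",st[i],P[l==i].mean(0).round(4),onz(c,ce[i][0],ce[i][1],.075).round(4))
    m=roi&(hsv[...,1]<50)&(hsv[...,2]>110)&(Z>.07)&(Z<.11)
    print("bar",m.sum(),P[m].mean(0).round(4));
    if m.sum()>10:
        q=P[m][:,:2];q=q-q.mean(0);w=np.linalg.svd(q,full_matrices=False)[2][0];print("  dir",w,P[m].min(0).round(3),P[m].max(0).round(3))
    m=roi&(Z>.215)
    r=cv2.minAreaRect(P[m][:,:2].astype(np.float32));print("lid top",m.sum(),r,np.median(Z[m]));print(cv2.boxPoints(r).round(3).tolist())
    m=roi&(Z>.239);
    if m.sum()>5:print("tongue",m.sum(),P[m].mean(0).round(4),P[m].min(0).round(3),P[m].max(0).round(3))
    m=roi&(Z>.12)
    for zz in(.13,.15,.17,.19,.21):
        q=P[m&(abs(Z-zz)<.01)];print("  lid slice",zz,len(q),np.polyfit(q[:,0]-.53,q[:,1],1).round(3) if len(q)>10 else "")
    m=roi&(Z>.06)&(Z<.078)&(hsv[...,2]<90)
    r=cv2.minAreaRect(P[m][:,:2].astype(np.float32));print("rim",m.sum(),r);print(cv2.boxPoints(r).round(3).tolist())
    m=(X>.5)&(X<.65)&(Y<.06)&(Y>-.12)&(Z>.065)&(Z<.09);print("jar",P[m].mean(0),P[m].min(0).round(3),P[m].max(0).round(3))
    m=(X>.3)&(X<.8)&(Y<.4)&(Y>.25)&(Z>.008)&(Z<.05);print("scraper",P[m].min(0).round(3),P[m].max(0).round(3))
E
```

```text
top knob 43 [0.4744 0.2639 0.105 ] [0.466 0.256 0.091] [0.483 0.272 0.113]
  knob ray z=.105 [0.4752 0.2642 0.1   ]
wood 162 [0.6001 0.1473 0.0586] [[0.584, 0.121, 0.018], [0.631, 0.177, 0.075]]
  comp [292 177   7   7  24] [0.6116 0.1611 0.0702] [0.6105 0.1607 0.075 ]
  comp [299 179  11  12  61] [0.5975 0.1319 0.0693] [0.5962 0.1315 0.075 ]
  comp [291 184   7   5  24] [0.594  0.1654 0.0689] [0.5927 0.1649 0.075 ]
bar 250 [0.4772 0.2058 0.0838]
  dir [ 0.46759028 -0.88394532] [0.456 0.01  0.07 ] [0.641 0.28  0.104]
lid top 1762 ((0.520998477935791, 0.08308126032352448), (0.06702496111392975, 0.20236116647720337), 79.81948852539062) 0.23307714687013353
[[0.41499999165534973, 0.06800000369548798], [0.6150000095367432, 0.03200000151991844], [0.6269999742507935, 0.09799999743700027], [0.4269999861717224, 0.1340000033378601]]
tongue 332 [0.5218 0.0917 0.2434] [0.42  0.038 0.239] [0.611 0.117 0.25 ]
  lid slice 0.13 112 [-0.217  0.035]
  lid slice 0.15 123 [-0.221  0.038]
  lid slice 0.17 123 [-0.212  0.042]
  lid slice 0.19 132 [-0.214  0.045]
  lid slice 0.21 137 [-0.21   0.049]
rim 41
[... 1149 characters left out ...]
, 0.13500000536441803]]
tongue 390 [0.5234 0.0926 0.2434] [0.427 0.044 0.239] [0.611 0.119 0.25 ]
  lid slice 0.13 115 [-0.258  0.063]
  lid slice 0.15 135 [-0.245  0.064]
  lid slice 0.17 141 [-0.25   0.069]
  lid slice 0.19 125 [-0.265  0.072]
  lid slice 0.21 123 [-0.274  0.078]
rim 1661 ((0.5324398875236511, 0.14610520005226135), (0.23170700669288635, 0.20526951551437378), 78.3453369140625)
[[0.4090000092983246, 0.05299999937415123], [0.6100000143051147, 0.012000000104308128], [0.656000018119812, 0.23899999260902405], [0.45500001311302185, 0.2800000011920929]]
jar [ 0.56706309 -0.00760649  0.0766196 ] [ 0.5   -0.096  0.065] [0.619 0.06  0.09 ]
scraper [0.3   0.25  0.008] [0.62 0.4  0.05]
```

Emit:
send_rows(
  steps="-1 0.028 -0.023 0 0 0 0.0434; -1 0.028 -0.023 0 0 0 0.0434; -1 0.028 -0.023 0 0 0 0.0434; -1 0.028 -0.023 0 0 0 0.0434; -1 0.028 -0.023 0 0 0 0.0434",
)

```text
clock: 0.52
eef_pos: [0.3563, 0.3348, 0.2309]
tool_rot: [0.113, 0.994, -0.0, -0.0]
ft_force: [0.0, 0.8, -0.2]
grip_width: 0.0257
grasp_force: 0.0
```

Emit:
send_rows(
  steps="-1 0.028 -0.023 0 0 0 0.0434; -1 0.028 -0.023 0 0 0 0.0434; -1 0.028 -0.023 0 0 0 0.0434; -1 0 0 -0.035 0 0 0; -1 0 0 -0.035 0 0 0",
)

```text
clock: 0.93
eef_pos: [0.4431, 0.2664, 0.1622]
tool_rot: [0.052, 0.999, 0.002, 0.003]
ft_force: [0.4, 0.6, -0.3]
grip_width: 0.0001
grasp_force: 0.0
```

Emit:
send_rows(
  steps="-1 0 0 -0.035 0 0 0; -1 0 0 -0.035 0 0 0; -1 0 0 0 0 0 0; -1 0 0 0 0 0 0; -1 0 0 0 0 0 0",
)

```text
clock: 1.35
eef_pos: [0.4405, 0.2677, 0.0927]
tool_rot: [0.049, 0.999, 0.0, 0.001]
ft_force: [-0.1, 0.1, 0.7]
grip_width: -0.0003
grasp_force: 0.0
```

```bash
python3 - <<'E'
from h import *
a=camera("top")["frame"][155:260,200:340,::-1];b=camera("scene")["frame"][125:290,310:465,::-1]
im=np.zeros((430,800,3),np.uint8);im[:300,:400]=cv2.resize(a,(400,300));im[:425,400:]=cv2.resize(b,(400,425))
cv2.imwrite("pics/c2.png",np.clip(im*1.8,0,255).astype(np.uint8));print(get_obs()["eef_pos"])
E
```

```text
[0.44137707 0.26836539 0.09392405]
```

View pics/c2.png

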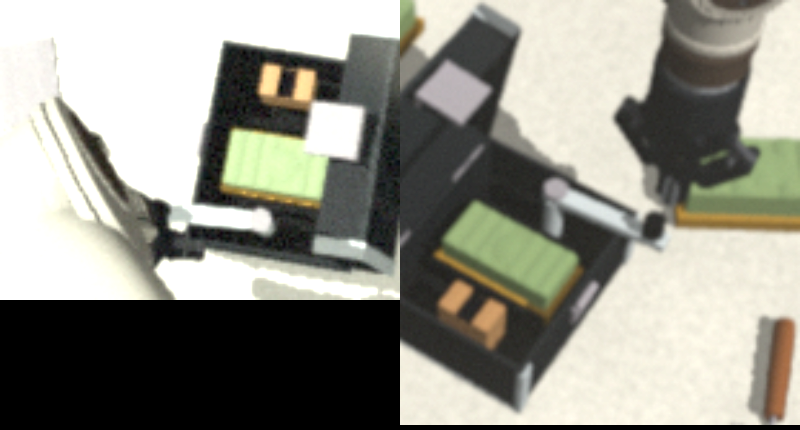

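```bash
python3 - <<'E'
import numpy as np
p=np.array([.4663,.1727])
g=lambda a:p+.095*np.array([np.cos(a),np.sin(a)])+.021*np.array([-np.sin(a),np.cos(a)])
A=np.radians(84.4)-.1037*np.arange(16)
G=[g(a) for a in A];print(G[0]);
for i in range(15):print(np.round(G[i+1]-G[i],4),end=' ')
print(G[-1],np.degrees(A[-1]))
E
```

```text
[0.4546706  0.26929584]
[0.0101 0.0007] [ 0.0101 -0.0004] [ 0.01   -0.0014] [ 0.0098 -0.0024] [ 0.0095 -0.0034] [ 0.0091 -0.0044] [ 0.0086 -0.0053] [ 0.008  -0.0062] [ 0.0073 -0.007 ] [ 0.0065 -0.0077] [ 0.0057 -0.0083] [ 0.0048 -0.0089] [ 0.0039 -0.0093] [ 0.0029 -0.0097] [ 0.0019 -0.0099] [0.56270666 0.18580554] -4.723585032599555
```

Emit:
send_rows(
  steps="-1 0.007 0.001 -0.005 0 0 0; -1 0.007 0 0 0 0 0; -1 0.0101 0.0007 0 0 0 -0.1037; -1 0.0101 -0.0004 0 0 0 -0.1037; -1 0.01 -0.0014 0 0 0 -0.1037",
)

```text
clock: 1.87
eef_pos: [0.4851, 0.2676, 0.0871]
tool_rot: [0.206, 0.979, 0.001, 0.0]
ft_force: [-1.4, 1.1, 0.2]
grip_width: 0.0001
grasp_force: 0.4
```

Emit:
send_rows(
  steps="-1 0.0098 -0.0024 0 0 0 -0.1037; -1 0.0095 -0.0034 0 0 0 -0.1037; -1 0.0091 -0.0044 0 0 0 -0.1037; -1 0.0086 -0.0053 0 0 0 -0.1037; -1 0.008 -0.0062 0 0 0 -0.1037",
)

```text
clock: 2.28
eef_pos: [0.5305, 0.2459, 0.0871]
tool_rot: [0.45, 0.893, 0.001, 0.0]
ft_force: [-0.0, 1.3, -1.0]
grip_width: -0.0002
grasp_force: 0.5
```

```bash
python3 - <<'E'
from h import *
b=camera("scene");save(b,"s3.png",(270,100,430,260),3.5)
print(get_obs()["eef_pos"],get_obs()["ft_force"])
E
```

```text
[0.53199501 0.24451249 0.08708159] [ 1.25701504 -0.54252251 -0.96769448]
```

View pics/s3.png

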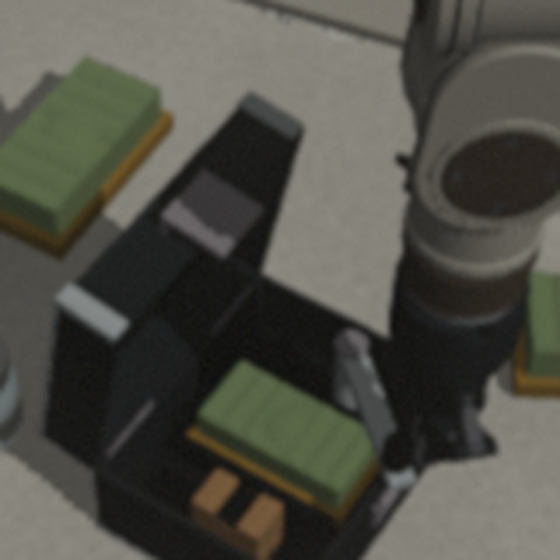

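The bar is moving as planned: the knob is at about (395,455) in the crop, against the fingers, and the bar is partway round.

Emit:
send_rows(
  steps="-1 0.0073 -0.007 0 0 0 -0.1037; -1 0.0065 -0.0077 0 0 0 -0.1037; -1 0.0057 -0.0083 0 0 0 -0.1037; -1 0.0048 -0.0089 0 0 0 -0.1037; -1 0.0039 -0.0093 0 0 0 -0.1037",
)

```text
clock: 2.75
eef_pos: [0.5583, 0.2045, 0.087]
tool_rot: [0.663, 0.749, 0.001, 0.0]
ft_force: [0.4, 0.6, 0.2]
grip_width: 0.0003
grasp_force: 0.5
```

Emit:
send_rows(
  steps="-1 0.0015 -0.0048 0 0 0 -0.0518; -1 0.0014 -0.0049 0 0 0 -0.0518; -1 0.001 -0.0049 0 0 0 -0.0518; -1 0 0 0 0 0 0; -1 0 0 0 0 0 0",
)

```text
clock: 3.17
eef_pos: [0.5613, 0.1894, 0.0867]
tool_rot: [0.717, 0.697, 0.0, 0.0]
ft_force: [-0.2, 0.3, -0.0]
grip_width: -0.0001
grasp_force: 0.0
```

```bash
cat > k.py <<'E'
from h import *
for n in("scene","top"):
    c=camera(n);P=pts(c);f=c["frame"];hsv=cv2.cvtColor(f,cv2.COLOR_RGB2HSV);X,Y,Z=np.moveaxis(P,-1,0)
    m=(hsv[...,1]<60)&(hsv[...,2]>70)&(Z>.078)&(Z<.09)&(X>.44)&(X<.6)&(Y>.12)&(Y<.28)
    k,l,st,ce=cv2.connectedComponentsWithStats(m.astype(np.uint8))
    if k<2: continue
    i=1+st[1:,4].argmax();q=P[l==i][:,:2];cen=q.mean(0);w=np.linalg.svd(q-cen,full_matrices=False)[2][0];w*=np.sign(w[0])
    print(n,len(q),cen.round(4),"dir deg",np.degrees(np.arctan2(w[1],w[0])),q.min(0).round(3),q.max(0).round(3))
    k2=(hsv[...,2]<60)&(Z>.092)&(Z<.115)&(X>.53)&(X<.6)&(Y>.13)&(Y<.21);
    if k2.sum(): print("dark",k2.sum(),np.median(P[k2],0).round(4))
    np.savez(n+"k.npz",**c);save(c,n+"k%d.png"%(1000*get_obs()["clock"]),(270,100,430,260) if n=="scene" else (235,155,375,260),3.5 if n=="scene" else 4)
o=get_obs();print(o["clock"],o["eef_pos"],o["tool_rot"],o["ft_force"])
E
python3 k.py; ls pics
```

```text
scene 31 [0.5723 0.1695] dir deg -88.61255882939601 [0.567 0.16 ] [0.577 0.178]
dark 19 [0.5672 0.1954 0.1016]
3.2667 [0.56099323 0.18978078 0.0864946 ] [7.17424902e-01 6.96635842e-01 1.12462254e-04 4.42519394e-05] [0.30755248 0.07894899 0.58040664]
c2.png
crop1.png
s3.png
scene1.png
scenek3216.png
top1.png
```

Emit:
send_rows(
  steps="-1 0 0.02 0 0 0 0; -1 0 0.03 0.03 0 0 0; -1 0 0.035 0.02 0 0 0; -1 0 0.035 0.02 0 0 0; -1 0 0 0 0 0 0",
)

```text
clock: 3.68
eef_pos: [0.5626, 0.317, 0.1609]
tool_rot: [0.715, 0.699, 0.006, 0.0]
ft_force: [0.7, 0.1, 0.2]
grip_width: 0.0
grasp_force: 0.0
```

```bash
sed -i 's/save(c,n+"k.*$/pass/' k.py; python3 k.py; python3 - <<'E'
from h import *
t=dict(np.load("topk.npz"));s=dict(np.load("scenek.npz"))
a=t["frame"][155:260,235:375,::-1];b=s["frame"][125:290,270:425,::-1]
im=np.zeros((430,800,3),np.uint8);im[:300,:400]=cv2.resize(a,(400,300));im[:425,400:]=cv2.resize(b,(400,425))
cv2.imwrite("pics/c4.png",np.clip(im*1.8,0,255).astype(np.uint8))
E
```

```text
scene 153 [0.5112 0.1694] dir deg 1.2673661358260837 [0.476 0.16 ] [0.542 0.178]
dark 68 [0.5648 0.1695 0.1041]
top 238 [0.5032 0.1702] dir deg -0.6631732827582739 [0.456 0.161] [0.553 0.181]
dark 44 [0.5593 0.1685 0.1057]
3.7833 [0.56098372 0.31126373 0.15680057] [7.16557554e-01 6.97526777e-01 1.20457082e-03 4.64216379e-04] [-0.17466491 -0.37260745 -0.90611012]
```

View pics/c4.png

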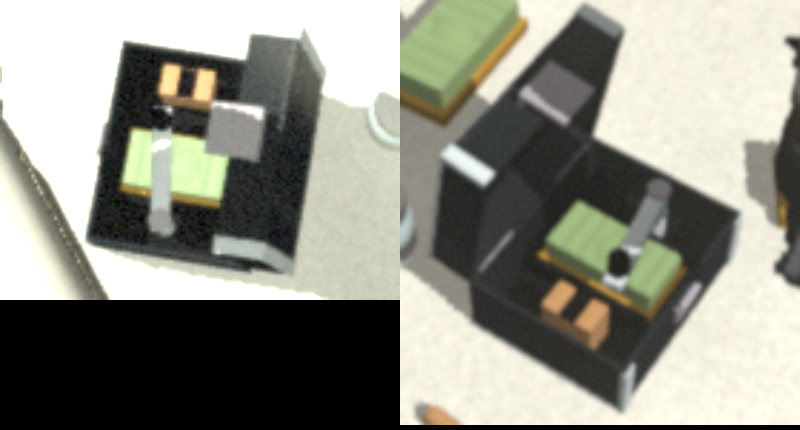

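Emit:
send_rows(
  steps="-1 0 -0.035 -0.02 0 0 -0.05; -1 0 -0.035 -0.03 0 0 -0.05; -1 0 -0.03 -0.02 0 0 -0.05; -1 0.001 -0.01 0 0 0 0; -1 0 0 0 0 0 0",
)

```text
clock: 4.2
eef_pos: [0.5596, 0.1979, 0.0861]
tool_rot: [0.77, 0.639, -0.003, -0.001]
ft_force: [0.1, 1.0, 0.3]
grip_width: 0.0005
grasp_force: 0.0
```

Emit:
send_rows(
  steps="-1 0.001 -0.006 0 0 0 0; -1 0.001 -0.006 0 0 0 0; -1 0.001 -0.006 0 0 0 0; -1 0 0 0 0 0 0; -1 0 0 0 0 0 0",
)

```text
clock: 4.62
eef_pos: [0.5655, 0.1848, 0.0894]
tool_rot: [0.768, 0.64, 0.001, 0.0]
ft_force: [0.1, 0.4, 0.5]
grip_width: -0.0001
grasp_force: 0.0
```

Emit:
send_rows(
  steps="-1 0 -0.0035 -0.001 0 0 0; -1 -0.001 -0.0035 -0.001 0 0 0; -1 0 -0.003 0 0 0 0; -1 0 0 0 0 0 0; -1 0 0 0 0 0 0",
)

```text
clock: 5.03
eef_pos: [0.5637, 0.1741, 0.0866]
tool_rot: [0.768, 0.64, -0.0, -0.0]
ft_force: [-0.6, -0.7, -0.5]
grip_width: -0.0001
grasp_force: 0.0
```

Emit:
send_rows(
  steps="-1 0 0.02 0 0 0 0; -1 0 0.03 0.03 0 0 0; -1 0 0.035 0.02 0 0 0; -1 0 0.035 0.02 0 0 0; -1 0 0 0 0 0 0",
)

```text
clock: 5.45
eef_pos: [0.5657, 0.3012, 0.161]
tool_rot: [0.766, 0.643, 0.005, -0.0]
ft_force: [1.4, -0.3, 0.4]
grip_width: -0.0001
grasp_force: 0.0
```

```bash
python3 k.py; python3 - <<'E'
from h import *
t=dict(np.load("topk.npz"));s=dict(np.load("scenek.npz"))
a=t["frame"][155:260,235:375,::-1];b=s["frame"][125:290,270:425,::-1]
im=np.zeros((430,800,3),np.uint8);im[:300,:400]=cv2.resize(a,(400,300));im[:425,400:]=cv2.resize(b,(400,425))
cv2.imwrite("pics/c5.png",np.clip(im*1.8,0,255).astype(np.uint8))
E
```

```text
scene 147 [0.511  0.1625] dir deg -7.887949923778726 [0.477 0.151] [0.542 0.173]
dark 64 [0.5626 0.1556 0.1042]
top 241 [0.5029 0.1641] dir deg -10.14511455836516 [0.454 0.148] [0.553 0.181]
dark 44 [0.5567 0.1548 0.1047]
5.55 [0.56407602 0.29563675 0.15696936] [7.67282406e-01 6.41308436e-01 1.01495319e-03 4.10448447e-04] [-0.41991562  0.42829868 -1.19028622]
```

View pics/c5.png

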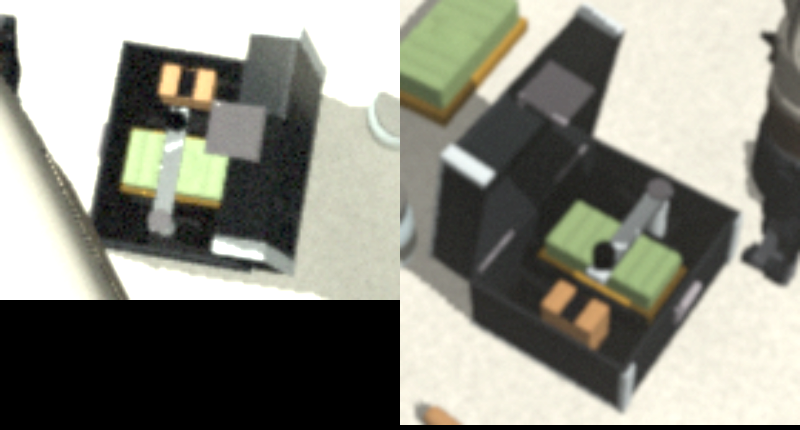

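```bash
python3 - <<'E'
from h import *
for n in("top","scene"):
    c=dict(np.load(n+"k.npz"));P=pts(c);f=c["frame"];hsv=cv2.cvtColor(f,cv2.COLOR_RGB2HSV);X,Y,Z=np.moveaxis(P,-1,0)
    # wood tops
    m=(hsv[...,0]<18)&(hsv[...,1]>80)&(hsv[...,2]>50)&(X>.57)&(X<.63)&(Y>.11)&(Y<.19)&(Z>.0)
    zz=Z[m];print(n,"wood z pct",np.percentile(zz,[50,75,90,97]).round(4))
    t=m&(Z>.066)
    v,u=np.nonzero(t);Q=onz(c,u,v,.070)[:,:2]
    a=np.radians(-10.4);yc=np.array([np.cos(a),np.sin(a)]);xc=np.array([np.sin(a),-np.cos(a)])
    p=np.array([.466,.1712])
    s=(Q-p)@xc;r=(Q-p)@yc
    for lo,hi in((-.05,0),(0,.05)):
        k=(s>lo)&(s<hi);print("  block lateral",np.percentile(s[k],[2,50,98]).round(4),"along",np.percentile(r[k],[2,98]).round(4),k.sum())
    # bar
    b=(hsv[...,1]<70)&(hsv[...,2]>55)&(X>.44)&(X<.6)&(Y>.12)&(Y<.2)&(Z>.077)&(Z<.092)
    v,u=np.nonzero(b);B=onz(c,u,v,.083)[:,:2];s=(B-p)@xc;r=(B-p)@yc
    for r0 in np.arange(0,.11,.02):
        k=(r>r0-.01)&(r<r0+.01)
        if k.sum()>5:print("  bar r",round(r0,2),s[k].min().round(4),s[k].max().round(4),s[k].mean().round(4),k.sum())
    # case outer front rim line: lens edges orientation (glass)
    g=(hsv[...,0]>35)&(hsv[...,0]<75)&(hsv[...,1]>60)&(X>.47)&(X<.58)&(Y>.08)&(Y<.23)&(Z>.03)
    r_=cv2.minAreaRect(P[g][:,:2].astype(np.float32));print("  lens",r_)
    kn=(hsv[...,2]<60)&(Z>.101)&(Z<.11)&(X>.53)&(X<.6)&(Y>.13)&(Y<.21);v,u=np.nonzero(kn);q=onz(c,u,v,.105)[:,:2].mean(0)-p;print("  knob lat,along",q@xc,q@yc)
E
```

```text
top wood z pct [0.0668 0.0703 0.0723 0.0738]
  block lateral [-0.0247 -0.0158 -0.0076] along [0.1226 0.1518] 41
  block lateral [0.0025 0.0155 0.0248] along [0.1226 0.1516] 49
  bar r 0.0 -0.0104 0.0098 -0.0002 54
  bar r 0.02 -0.0085 0.0095 0.0005 49
  bar r 0.04 -0.0089 0.0094 0.0005 50
  bar r 0.06 -0.009 0.0091 -0.0 51
  bar r 0.08 -0.0089 0.0093 0.0002 41
  bar r 0.1 0.0006 0.0075 0.005 7
  lens ((0.52191162109375, 0.1552712619304657), (0.1425655633211136, 0.08244424313306808), 78.26009368896484)
  knob lat,along -0.0005190798448305182 0.09364389032634515
scene wood z pct [0.068  0.0704 0.0719 0.0729]
  block lateral [-0.0248 -0.0161 -0.0076] along [0.1223 0.1544] 101
  block lateral [0.0085 0.0174 0.0259] along [0.1223 0.1532] 97
  bar r 0.0 -0.0088 0.0114 0.0016 51
  bar r 0.02 -0.0095 0.01 0.0002 59
  bar r 0.04 -0.0097 0.0097 -0.0 58
  bar r 0.06 -0.0097 0.0093 -0.0004 62
  bar r 0.08 -0.0095 0.0067 -0.0047 21
  bar r 0.1 -0.0104 0.0087 -0.0022 33
  lens ((0.5225014686584473, 0.13999947905540466), (0.13229571282863617, 0.08228224515914917), 79.38525390625)
  knob lat,along -0.0004204166708938244 0.096464461902243
```

The bar is straight: its centreline is within 0.5 mm of the groove axis in both views, and the lens is in its cradle. Next I move over the open lid and down behind it.

Emit:
send_rows(
  steps="-1 0 0 0.036 0 0 0; -1 0 0 0.036 0 0 0; -1 0 0 0.036 0 0 0; -1 0 0 0.036 0 0 0; -1 0 0 0 0 0 0",
)

```text
clock: 5.97
eef_pos: [0.5661, 0.2934, 0.3079]
tool_rot: [0.769, 0.64, 0.006, 0.001]
ft_force: [0.3, -0.4, 0.8]
grip_width: 0.0002
grasp_force: 0.0
```

Emit:
send_rows(
  steps="-1 -0.007 -0.035 0 0 0 0; -1 -0.007 -0.035 0 0 0 0; -1 -0.007 -0.035 0 0 0 0; -1 -0.007 -0.035 0 0 0 0; -1 -0.007 -0.035 0 0 0 0",
)

```text
clock: 6.38
eef_pos: [0.5274, 0.116, 0.2985]
tool_rot: [0.769, 0.64, -0.001, -0.0]
ft_force: [0.9, -0.3, 0.2]
grip_width: 0.0001
grasp_force: 0.0
```

Emit:
send_rows(
  steps="-1 -0.007 -0.035 0 0 0 0; -1 -0.007 -0.035 0 0 0 0; -1 -0.007 -0.035 0 0 0 0; -1 0 0 0 0 0 0; -1 0 0 0 0 0 0",
)

```text
clock: 6.8
eef_pos: [0.5066, 0.011, 0.2992]
tool_rot: [0.77, 0.638, -0.001, -0.001]
ft_force: [0.1, 0.7, -0.0]
grip_width: -0.0001
grasp_force: 0.0
```

```bash
python3 - <<'E'
import numpy as np
def g(t,u=.14):return np.array([u*np.cos(t)-.042*np.sin(t)-.011,.07+u*np.sin(t)+.042*np.cos(t)])
T=np.linspace(1.40,.10,26);G=np.array([g(t) for t in T]);D=np.diff(G,axis=0)
for i in range(0,25,5):
    print('; '.join(f"-1 {.1805*f:.4f} {.9836*f:.4f} {z:.4f} 0 0 0" for f,z in D[i:i+5]),"| end th %.2f"%T[i+5],G[i+5].round(3),(np.array([.518,.069])+G[i+5][0]*np.array([.1805,.9836])).round(3))
E
```

```text
-1 0.0014 0.0074 0.0007 0 0 0; -1 0.0014 0.0075 0.0003 0 0 0; -1 0.0014 0.0075 -0.0001 0 0 0; -1 0.0014 0.0075 -0.0005 0 0 0; -1 0.0014 0.0074 -0.0009 0 0 0 | end th 1.14 [0.009 0.215] [0.52  0.078]
-1 0.0014 0.0074 -0.0013 0 0 0; -1 0.0013 0.0073 -0.0016 0 0 0; -1 0.0013 0.0072 -0.0020 0 0 0; -1 0.0013 0.0071 -0.0024 0 0 0; -1 0.0013 0.0070 -0.0028 0 0 0 | end th 0.88 [0.046 0.205] [0.526 0.114]
-1 0.0012 0.0068 -0.0031 0 0 0; -1 0.0012 0.0066 -0.0035 0 0 0; -1 0.0012 0.0065 -0.0038 0 0 0; -1 0.0011 0.0062 -0.0042 0 0 0; -1 0.0011 0.0060 -0.0045 0 0 0 | end th 0.62 [0.079 0.186] [0.532 0.146]
-1 0.0011 0.0058 -0.0048 0 0 0; -1 0.0010 0.0055 -0.0051 0 0 0; -1 0.0010 0.0053 -0.0054 0 0 0; -1 0.0009 0.0050 -0.0057 0 0 0; -1 0.0009 0.0047 -0.0059 0 0 0 | end th 0.36 [0.105 0.159] [0.537 0.173]
-1 0.0008 0.0044 -0.0062 0 0 0; -1 0.0007 0.0041 -0.0064 0 0 0; -1 0.0007 0.0037 -0.0066 0 0 0; -1 0.0006 0.0034 -0.0068 0 0 0; -1 0.0006 0.0030 -0.0069 0 0 0 | end th 0.10 [0.124 0.126] [0.54  0.191]
```

Emit:
send_rows(
  steps="-1 0 0 -0.028 0 0 0; -1 0 0 -0.028 0 0 0; -1 0 0 -0.028 0 0 0; -1 0 0 0 0 0 0; -1 0 0 0 0 0 0",
)

```text
clock: 7.22
eef_pos: [0.5063, 0.0144, 0.2144]
tool_rot: [0.768, 0.641, -0.002, -0.002]
ft_force: [-0.3, 0.4, 0.3]
grip_width: 0.0002
grasp_force: 0.0
```

Emit:
send_rows(
  steps="-1 0.0013 0.007 0 0 0 0; -1 0.0013 0.007 0 0 0 0; -1 0.0009 0.005 0 0 0 0; -1 0.0009 0.005 0 0 0 0; -1 0 0 0 0 0 0",
)

```text
clock: 7.63
eef_pos: [0.5131, 0.0392, 0.2171]
tool_rot: [0.768, 0.641, 0.001, 0.0]
ft_force: [-0.2, -0.4, 0.5]
grip_width: -0.0001
grasp_force: 0.0
```

Emit:
send_rows(
  steps="-1 0.0014 0.0074 -0.001 0 0 0; -1 0.0014 0.0075 0 0 0 0; -1 0.0014 0.0075 -0.0001 0 0 0; -1 0.0014 0.0075 -0.0005 0 0 0; -1 0.0014 0.0074 -0.0009 0 0 0",
)

```text
clock: 8.05
eef_pos: [0.5198, 0.0753, 0.2147]
tool_rot: [0.768, 0.64, 0.0, 0.001]
ft_force: [-1.0, -2.8, 6.0]
grip_width: -0.0002
grasp_force: 2.5
```

```bash
python3 - <<'E'
from h import *
c=camera("scene");save(c,"s6.png",(250,70,430,260),3)
o=get_obs();print(o["eef_pos"],o["ft_force"])
E
```

```text
[0.51999914 0.07674191 0.21431448] [ 0.28661988 -1.09384872  3.34368516]
```

View pics/s6.png

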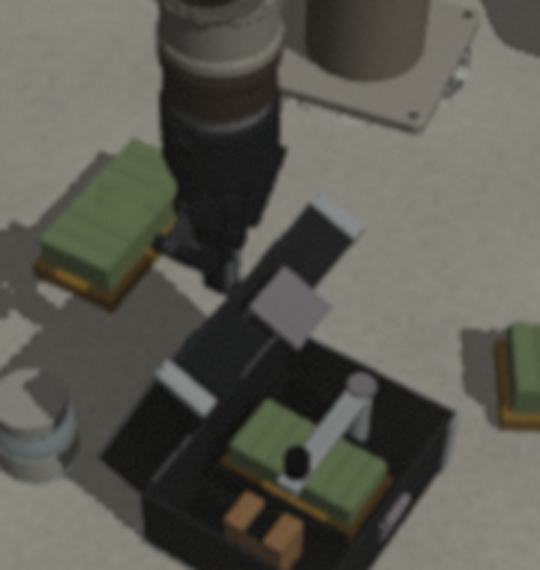

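The lid is folding forward with the fingertips at (235,285) behind its edge, and the contact force is only a few newtons. I'll continue along the arc.

Emit:
send_rows(
  steps="-1 0.0014 0.0074 -0.0013 0 0 0; -1 0.0013 0.0073 -0.0016 0 0 0; -1 0.0013 0.0072 -0.002 0 0 0; -1 0.0013 0.0071 -0.0024 0 0 0; -1 0.0013 0.007 -0.0028 0 0 0",
)

```text
clock: 8.52
eef_pos: [0.5265, 0.112, 0.2043]
tool_rot: [0.768, 0.64, 0.001, 0.0]
ft_force: [-0.5, -0.4, 5.2]
grip_width: -0.0001
grasp_force: 2.2
```

Emit:
send_rows(
  steps="-1 0.0012 0.0068 -0.0031 0 0 0; -1 0.0012 0.0066 -0.0035 0 0 0; -1 0.0012 0.0065 -0.0038 0 0 0; -1 0.0011 0.0062 -0.0042 0 0 0; -1 0.0011 0.006 -0.0045 0 0 0",
)

```text
clock: 8.93
eef_pos: [0.5324, 0.1447, 0.1851]
tool_rot: [0.768, 0.64, 0.001, -0.0]
ft_force: [0.5, -0.7, 5.1]
grip_width: 0.0003
grasp_force: 2.0
```

Emit:
send_rows(
  steps="-1 0.0011 0.0058 -0.0048 0 0 0; -1 0.001 0.0055 -0.0051 0 0 0; -1 0.001 0.0053 -0.0054 0 0 0; -1 0.0009 0.005 -0.0057 0 0 0; -1 0.0009 0.0047 -0.0059 0 0 0",
)

```text
clock: 9.35
eef_pos: [0.537, 0.1704, 0.1572]
tool_rot: [0.768, 0.64, 0.001, -0.0]
ft_force: [0.7, 1.1, 3.7]
grip_width: -0.0003
grasp_force: 1.7
```

Emit:
send_rows(
  steps="-1 0.0008 0.0044 -0.0062 0 0 0; -1 0.0007 0.0041 -0.0064 0 0 0; -1 0.0007 0.0037 -0.0066 0 0 0; -1 0.0006 0.004 -0.005 0 0 0; -1 0.0006 0.004 -0.004 0 0 0",
)

```text
clock: 9.77
eef_pos: [0.5391, 0.189, 0.1277]
tool_rot: [0.768, 0.64, -0.002, 0.0]
ft_force: [0.7, -1.5, 1.5]
grip_width: -0.0
grasp_force: 0.7
```

Emit:
send_rows(
  steps="-1 0.0006 0.0035 -0.003 0 0 0; -1 0 0.0015 -0.003 0 0 0; -1 0 0 -0.002 0 0 0; -1 0 0 -0.002 0 0 0; -1 0 0 0 0 0 0",
)

```text
clock: 10.18
eef_pos: [0.5401, 0.1954, 0.12]
tool_rot: [0.768, 0.64, 0.0, -0.001]
ft_force: [-2.1, 1.2, 5.5]
grip_width: -0.0001
grasp_force: 2.4
```

Emit:
send_rows(
  steps="-1 0 0 -0.0015 0 0 0; -1 0 0 -0.0015 0 0 0; -1 0 0 -0.0015 0 0 0; -1 0 0 -0.001 0 0 0; -1 0 0 -0.001 0 0 0",
)

```text
clock: 10.6
eef_pos: [0.5402, 0.1944, 0.1121]
tool_rot: [0.768, 0.64, -0.001, -0.0]
ft_force: [0.6, -0.3, -0.2]
grip_width: -0.0002
grasp_force: 0.0
```

Emit:
send_rows(
  steps="-1 0 0 -0.001 0 0 0; -1 0 0 -0.001 0 0 0; -1 0 0 -0.001 0 0 0; -1 0 0 0 0 0 0; -1 0 0 0 0 0 0",
)

```text
clock: 11.02
eef_pos: [0.5403, 0.1945, 0.1119]
tool_rot: [0.768, 0.64, 0.0, 0.0]
ft_force: [-5.4, -1.4, 13.7]
grip_width: 0.0002
grasp_force: 6.6
```

Emit:
send_rows(
  steps="-1 0 0 -0.001 0 0 0; -1 0 0 -0.001 0 0 0; -1 0 0 0 0 0 0; -1 0 0 0.003 0 0 0; -1 0 0 0.01 0 0 0",
)

```text
clock: 11.43
eef_pos: [0.5396, 0.1942, 0.1201]
tool_rot: [0.768, 0.64, -0.001, -0.0]
ft_force: [-0.5, 0.0, -0.0]
grip_width: -0.0002
grasp_force: 0.0
```

Emit:
send_rows(
  steps="-1 0 0 0.04 0 0 0; -1 0 0 0.04 0 0 0; -1 0 0.035 0.02 0 0 0; -1 -0.02 0.035 0 0 0 0; -1 -0.02 0.035 0 0 0 0",
)

```text
clock: 11.85
eef_pos: [0.5023, 0.3008, 0.2231]
tool_rot: [0.769, 0.639, 0.002, 0.0]
ft_force: [1.0, 0.9, -0.4]
grip_width: 0.0001
grasp_force: 0.0
```

Emit:
send_rows(
  steps="-1 -0.02 0.035 0 0 0 0; -1 -0.02 0.035 0 0 0 0; -1 -0.02 0.035 0 0 0 0; -1 0 0 0 0 0 0; -1 0 0 0 0 0 0",
)

```text
clock: 12.27
eef_pos: [0.4391, 0.4067, 0.2203]
tool_rot: [0.767, 0.642, -0.0, 0.0]
ft_force: [-0.1, -0.0, -0.6]
grip_width: -0.0001
grasp_force: 0.0
```

```bash
python3 - <<'E'
from h import *
for n in("top","scene"):
    c=camera(n);P=pts(c);X,Y,Z=np.moveaxis(P,-1,0)
    q0=np.array([.518,.069]);d=P[...,:2]-q0;f=d@np.array([.1805,.9836]);l=d@np.array([.9836,-.1805])
    for a in(.01,.08,.14,.152):
        m=(abs(f-a)<.006)&(abs(l)<.08)&(Z>.05);print(n,a,m.sum(),np.median(Z[m]).round(4))
    save(c,n+"7.png",s=1.25)
o=get_obs();print(o["clock"],o["eef_pos"],o["ft_force"])
E
```

```text
top 0.01 271 0.1124
top 0.08 270 0.1123
top 0.14 263 0.1126
top 0.152 264 0.1124
scene 0.01 289 0.1124
scene 0.08 323 0.113
scene 0.14 343 0.1129
scene 0.152 331 0.1125
12.3667 [0.44065582 0.40438518 0.22050405] [-0.48150304 -0.32705492 -0.27230655]
```

View pics/scene7.png

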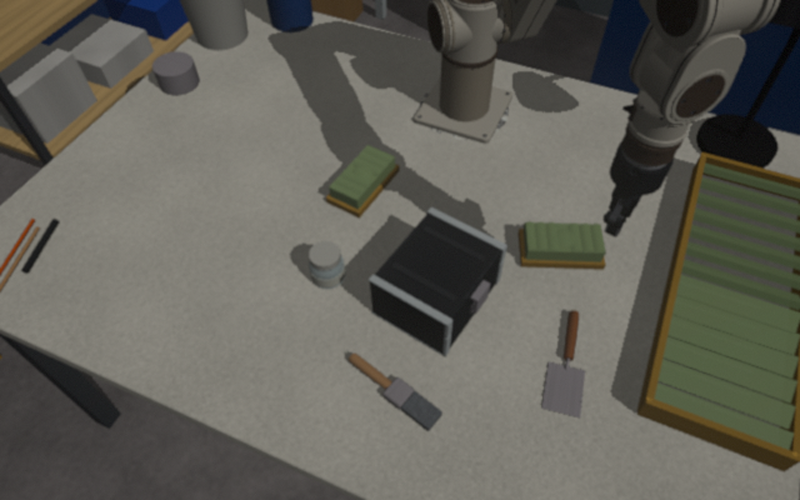

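The picture shows the case at (437,278) with the lid flat. It measures 112–113 mm from hinge to front, and 112 mm is fully shut. The jar (326,264), brush (395,390) and scraper (567,362) are where they were, and the robot is clear of everything.

```bash
python3 -c "
from workcell import *
print(job_done())"
```

```text
the job is handed in; nothing more can be done
None
```

The job is handed in: the keeper bar lies straight across the lens pointing at the groove (within about 0.5 mm in both views), the lid is snapped fully shut, and the jar, scraper and brush were not touched.

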